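# Park a printing block under the hold-down spring of its keeper tray

### The arm

A 6-joint arm with a two-finger parallel gripper is mounted at the origin on the work surface. World frame = base frame: x ahead of the robot, y to its left, z up, the work surface at z = 0. Lengths are in m, angles in degrees, forces in N, time in s.
With the tool pointing down it reaches from about 0.35 to 0.875 m from the base axis. Payload 4.2 kg.
Tool frame: the origin (TCP) lies midway between the tips of the shut fingers; the grasp point (between the pads) lies 19 mm behind it; z points along the fingers, y is the line along which they close (so a half turn about z gives the same grasp; the last joint's range is limited). The gripper opens to 87 mm and grips with 3 to 60 N. Pads are 19 mm wide; open, the fingers measure 117 mm over their backs; the gripper's body (75 mm by 190 mm) begins 51 mm behind the grasp point.
Start: joints at [-49.183, 22.042, 0.453, 0, -68.411, -14.817], TCP at [0.274, -0.562, 0.223] pointing down, gripper open.
Joint ranges: [-179.83, 179.83], [-69.29, 118.12], [-61.27, 80.66], [-181.25, 117.63], [-171.15, -9.14], [-177.46, 177.46]. Speed limits (degrees/s): [159.86, 159.86, 180, 180, 180, 180].

### API

Orientations are given as a 3x3 rotation matrix whose columns are the frame's x, y, z axes.
In Python, from station import sense, capture, camera_params, finish_job gives the robot as it stands.
- The arm moves only by the tool drive_tool, never from a script. Its argument "rows" is a list of rows, each an object of numbers: "tx", "ty", "tz": the shift along the tool's x, y, z in cm; "ax", "ay", "az": the turn, a rotation vector about the tool's x, y, z in rad; "claw": the finger opening in cm, from 0 to 8.7. In form: [{"tx": .., "ty": .., "tz": .., "ax": .., "ay": .., "az": .., "claw": ..}, ...]. A call has 1 to 10 rows; each row shifts and turns the commanded pose from where the row before left it, along the tool's axes as they then stand; what a row does not reach is not made up. A row lasts 1/12 s, in which the tool goes at most 41.7 mm and 7.16 degrees, less where a joint would pass 70% of its speed; a pose out of reach is approached as far as the arm can. A call with a gripper value outside its range is refused whole. The fingers move at their own pace and stop on an object; the grip force is fixed at half the most. Time passes only in rows, so rows that do not move let the fingers close. It gives the time, the measured TCP pose, the force, the opening and the grip force at its end, in the units of the state.
- sense(): the state, without advancing time (a new reading comes with each control period).
- capture(name): name is "scene" or "top" or "wrist"; returns (picture, depth): 384x512x3 uint8, red, green, blue; 384x512 float32, m along the optical axis (not along the pixel's ray), 0 where there is no reading.
- camera_params(name): a dict with "intrinsics" (3x3 intrinsics, pixels), "k1" (the pictures are not rectified: a ray, as slopes to the right and down, at radius r is drawn at 1 + k1 r^2 times it, then the intrinsics apply), "R" (3x3) and "t" (3): a world point X has camera coordinates R X + t; the wrist camera has in their place "tool_from_camera" (4x4, takes a point from camera to tool coordinates, whose origin is the TCP and whose axes are the flange's). Camera axes: x right, y down, z forward; pixel columns grow to the right and rows downward; lengths in m; the calibration is good to about 2 mm. A picture is of the moment at which its call begins: read the wrist's pose just before it. camera_params takes no time and is no camera call.
- finish_job(): hands the job in; it is judged then, once.
The state is a dict: "time_s": time; "joints": joint angles; "joint_velocities": joint speeds; "effort": joint torques, N m; "tcp_pos": TCP position; "ee_rot": TCP orientation; "wrist_force": force on the tool from outside, world axes, zero at the start; "moment": the same for the moment, N m; "gripper_width": opening from 0.0 (shut) to 1.0 (fully open); "gripper_force": force on a finger pad.
Only numpy, scipy, OpenCV 4.12 (cv2) and the standard library are available. Lean on these libraries where they do the work, as an engineer would, in place of code of your own. Each camera call takes 0.05 s, during which the arm holds its last target. There are 200 camera calls.

### The job

Put the printing block away in its keeper tray: with your fingertips press the block down hard onto the sprung pad and, keeping it pressed, push it along the tray so that its front passes under the leaf spring, not rammed against its lip, and it goes fully home against the end stop. Do not lift or carry the block, leave the other things on the table where they are, and take the hand away so that the spring alone holds the block down.

Things in the scene. Friction and masses are not known exactly. Their poses are not given: they have to be found in the camera images.
- tray: keeper tray, fixed, 275 mm long (x), 116 wide. Origin on the table under mid-channel; +x runs from the open end (x -120 mm) to the end stop at x +110, z up. Wooden side rails 46 mm high, inner faces at y +-46. Beyond the stop a dark end block, 57 mm high, x 110 to 155; on it the leaf spring's clamp, top 73 mm high. Tray, pad and leaf are slippery (friction about 0.2)
- tray_stop (a point): middle of the end stop's face, 110 mm along the tray's +x from its origin and 54 mm above the table; axes as the tray's. The block's front face rests against it when home
- pad (a joint): travel (m) of the sprung pad, the dark plate 226 x 90 x 8 mm that floats level on springs in the channel: 0 = fully up, top 32 mm above the table; 0.008 = fully down, top 24 mm. It stays up under the block's own weight; roughly 1 to 4 N more starts it down, 11 to 14 N brings it to the bottom (1.25 N per mm)
- leaf: leaf spring, a springy steel strip 36 mm wide over mid-channel; origin at its root on the tray's middle line, 30 mm beyond the stop, 65 mm above the table, axes as the tray's when free. Free, its belly hangs 53 mm above the table, 28 mm before the stop; its turned-up lip ends 44 mm before it. A block standing up butts the lip; pressed down 6 mm or more it slips under. Belly force 4.5 N plus 1.5 N per mm of lift
- leaf_lip (a point): middle of the end of the leaf's turned-up lip, underside; free, it is 66 mm along the tray's +x from its origin and 58 mm above the table
- block: wooden printing block, carved face down on the pad between the rails, towards the open end: 130 mm long (x), 84 wide, body 30 high, 0.22 to 0.45 kg. Origin at the centre of its underside, +x to the stop, z up. Across its middle on top a light handle bar, 26 mm (x) by 76 (y), 30 high. Flat ledges 52 mm long before and behind the bar; fingertips can press on the rear one and push against the bar
- block_nose (a point): middle of the top edge of the block's front face, x = +65 mm, z = 30 mm in the block's frame; home, it meets the stop
- block_back (a point): centre of the rear ledge's top face, x = -39 mm, z = 30 mm in the block's frame, 26 mm behind the rear face of the handle bar
- round_block: bystander: round printing block 84 mm across, 53 high, standing on its handle, carved face up; origin under its centre
- dye_jar: bystander: white jar with a metal cap, 68 mm across, 85 high; origin under its centre
- mallet: bystander: wooden mallet standing on its round head (60 mm across, 52 high), handle up, 120 high in all; origin under its centre
Things that resemble listed ones, but are neither listed nor needed, are in the scene too. Leave any blue, purple or yellow look-alike of the block alone.

How it is judged:
By the outcome, as a careful person would: the job done as asked, in the order asked, and still so for the second after the job is handed in, with the robot touching nothing.
It also fails if it takes over 38 s, if anything falls off the work surface, if the arm or the gripper's body presses on something with over 40 N, if the wrist force passes 120 N, or if a joint passes its speed limit or range.

## Working session

There is one attempt and no reset: what is moved stays moved. The work goes in short steps, Python scripts to look and compute and a tool call to move; the robot and the scene stay as the last step left them, time stands still between calls to the robot, and variables do not carry over. Pictures are saved under pics/ and viewed, at most 10 in all, crops included, and the job is handed in when it is done.

Besides the shell and the picture viewer there is one more tool, called after "Emit:" as name(argument=value, ...), one argument or row to a line, values as JSON. drive_tool: Moves the arm, as the interface text tells. Its arguments: {"type":"object","properties":{"rows":{"type":"array"}},"required":["rows"]}

```bash
mkdir -p pics
cat > h.py <<'E'
import numpy as np,cv2
from station import *
def grab(n):
    p,d=capture(n); np.savez('%s.npz'%n,p=p,d=d); cv2.imwrite('pics/%s.png'%n,p[:,:,::-1]); return p,d
def cam(n):
    c=camera_params(n); K=np.array(c['intrinsics']); return K,c['k1'],np.array(c['R']),np.array(c['t'])
def ray(n,uv):
    K,k1,R,t=cam(n)
    uv=np.atleast_2d(np.array(uv,float)); s=cv2.undistortPoints(uv[:,None],K,np.array([k1,0,0,0.]))[:,0]
    d=np.c_[s,np.ones(len(s))]
    return -R.T@t, d@R      # origin, world dirs (per unit depth)
def onplane(n,uv,z):
    o,d=ray(n,uv); return o+d*((z-o[2])/d[:,2])[:,None]
def atdepth(n,uv,dep):
    o,d=ray(n,uv); return o+d*np.asarray(dep)[:,None]
E
python3 - <<'E'
from h import *
a,_=grab('scene'); b,_=grab('top')
s=sense(); print({k:s[k] for k in('time_s','tcp_pos','ee_rot','wrist_force','gripper_width')})
for n in('scene','top'): print(n,cam(n))
E
```

```text
{'time_s': 0.1, 'tcp_pos': array([ 0.27377991, -0.56124648,  0.22156614]), 'ee_rot': array([[-8.98843916e-01, -4.38267873e-01, -9.41758540e-04],
       [-4.38268875e-01,  8.98842276e-01,  1.71936503e-03],
       [ 9.29499375e-05,  1.95818425e-03, -9.99998078e-01]]), 'wrist_force': array([-1.02027102,  0.09590479, -0.04427457]), 'gripper_width': 0.9980532839078056}
scene (array([[437.99274718,   0.        , 250.86501747],
       [  0.        , 437.99274718, 189.90055857],
       [  0.        ,   0.        ,   1.        ]]), -0.11948173013814525, array([[ 0.81695162,  0.57664954, -0.00808406],
       [ 0.37066191, -0.53576031, -0.75866372],
       [-0.44181421,  0.6167951 , -0.65143227]]), array([-0.49974363, -0.11072136,  1.33326428]))
top (array([[494.66076963,   0.        , 255.38091401],
       [  0.        , 494.66076963, 200.76456031],
       [  0.        ,   0.        ,   1.        ]]), -0.07340649627170777, array([[-0.00818855, -0.99957301,  0.02804909],
       [-0.98567598,  0.00334313, -0.16861698],
       [ 0.16845121, -0.02902804, -0.98528248]]), array([0.03544761, 0.57448124, 1.13806101]))
```

View pics/scene.png

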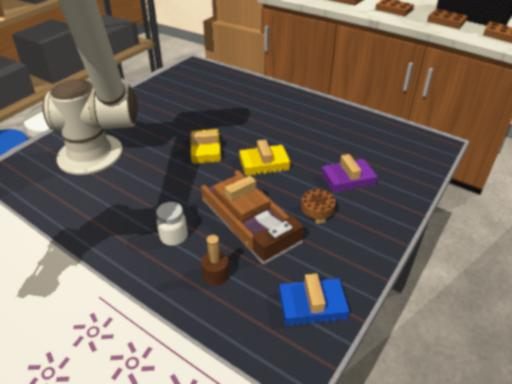

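View pics/top.png

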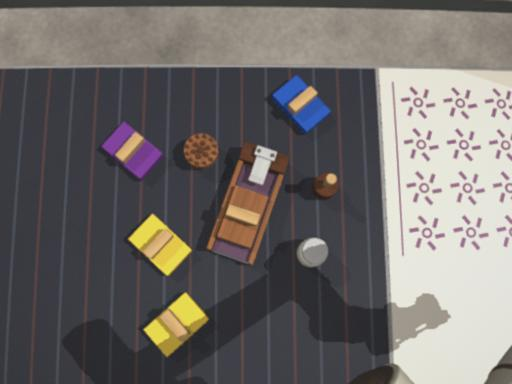

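The block is the natural-wood one in the tray, at top (243,213) and scene (240,190). The look-alikes, all loose on the table in top, are blue (301,103), purple (132,150) and yellow (160,245) and (176,325). The round block is at (201,150), the mallet at (327,185) and the jar at (312,252). I'll confirm with an enlarged crop.

Run:
```python
from h import *
z=np.load('top.npz');p=z['p'];d=z['d']
c=p[130:280,190:350]; cv2.imwrite('pics/crop1.png',cv2.resize(c,None,fx=4,fy=4,interpolation=cv2.INTER_CUBIC)[:,:,::-1])
vv,uu=np.mgrid[130:280,190:350]; uv=np.c_[uu.ravel(),vv.ravel()]
P=atdepth('top',uv,d[130:280,190:350].ravel()).reshape(150,160,3)
np.save('P.npy',P)
print(np.round(P[::6,10:110:6,2]*1000).astype(int))
```

```text
[[   2    3    2    0   -1    2   -2    2    1   -2   -2    2    2   -1
     2    4    2]
 [  50   49    1    2   -7   -1    1    4   -1    2    1    4    4   -2
    -1   -1    0]
 [  48   49   51    2    0    2   -3    0   59    2   -1    3   -2    1
    -5   -1   -2]
 [  57   52   47    1    0    5    3   56   55   59   71   71   -3    1
     3   -2   -2]
 [  50   53   49    7    0    1    5   57   55   68   71   69   72   58
  1217   -4   -3]
 [  49   44   43    1   -1    2    0   42   58   58   66   63   63   55
    59    0   -5]
 [  47   35    3   -2    3    8   46   30   29   58   58   60   60   59
    55    1   -1]
 [   2    2    3    2   -3   -2   53   34   29   53   62   57   23   47
    57    4    0]
 [  -1    1    1    1    1    2   41   30   32   56   55   33   34   44
     1    2    1]
 [   0    3   -3    1    1   46   31   32   30   34 1217   33   31   46
  1217   -3   -3]
 [   3   -2    7   -3    2   47   60   61   59   30   34   32   28   -4
     4    1    2]
 [   3    2    2    1    0   43   61   61   60   58   63   61   43    3
     0    1    2]
 [   1   -2    3    
[... 450 characters left out ...]
9   63   57   61   62   61   65   44   -3    3    0
    -2    1    7]
 [   2    0   43   28   65   62   58   60   63   37   46   -2    3    1
     1    2    0]
 [   1    1   46   34   32   30   30   63   64   43   -1    0    4    3
     3    1    0]
 [   0    2    7   33   33   36   35   30   31   42    0   -1    1    1
    -2    1    1]
 [   2   -1    0    0 1217    4   34   31   32   46   -1    6    3    1
    -1    4   -1]
 [   1    4   -3    2 1217    0   -7   -1   42    2    1    7   -3   -1
    -1    0   -2]
 [  -3    5    2   -1   -2    0    6    3    3   -1    3    2    1    2
    -2    1   -1]
 [   2    0    2    0    0    1    0    3    1   -1    0    1    4 1217
     0   -4    1]]
```

View pics/crop1.png

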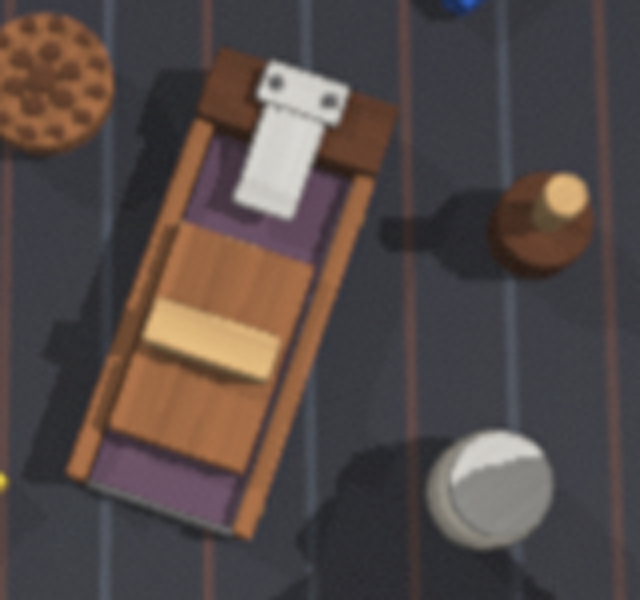

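The crop confirms the brown block with the light bar, lying in the tray: ledges 62 mm, bar 92 mm, pad 32 mm high. Next I'll measure the poses.

```bash
cat > fit.py <<'E'
from h import *
def rect(mask,P):
    m=cv2.morphologyEx(mask.astype(np.uint8),cv2.MORPH_OPEN,np.ones((3,3)))
    n,l,s,_=cv2.connectedComponentsWithStats(m); i=1+np.argmax(s[1:,4]); q=P[l==i]
    return q,cv2.minAreaRect((q[:,:2]*1000).astype(np.float32))
if __name__=='__main__':
    P=np.load('P.npy').copy(); z=cv2.medianBlur(P[:,:,2].astype(np.float32),3)
    # tray: component holding the block, by height, hull area
    m=((z>.02)&(z<.11)).astype(np.uint8); n,l=cv2.connectedComponents(m); q=P[l==l[85,52]]
    r=cv2.minAreaRect((q[:,:2]*1000).astype(np.float32)); print('tray',r); print(np.round(cv2.boxPoints(r)))
    # pixel edges: crop corners of end-block top (z57) and rails (z46), open end
    px=lambda a:np.array(a)/4.+np.array([190,130])-.375
    A=onplane('top',px([[220,47],[397,105]]),.057); B=onplane('top',px([[66,473],[252,538]]),.046)
    print('endblk',A,'open',B); a=A.mean(0)[:2];b=B.mean(0)[:2]
    L=np.linalg.norm(a-b); u=(a-b)/L; print('L',L,'W',np.linalg.norm(A[0]-A[1]),np.linalg.norm(B[0]-B[1]),'ang',np.degrees(np.arctan2(u[1],u[0])),'org',b+.12*u)
    C=onplane('top',px([[178,220],[315,262],[246,474],[110,430]]),.062)
    print('block',C,C.mean(0)); f=C[:2].mean(0)-C[2:].mean(0); print(np.linalg.norm(f),np.degrees(np.arctan2(f[1],f[0])),np.linalg.norm(C[0]-C[1]))
    D=onplane('top',px([[160,297],[281,338],[265,384-12],[142,340-10]]),.092); print('bar',D.mean(0)); w=D[0]-D[1];print(np.degrees(np.arctan2(w[1],w[0]))-90,np.linalg.norm(w))
    q2,r2=rect((z>.052)&(z<.072)&(np.arange(150)[:,None]>50),P); print('blk',r2)
    q3,r3=rect((z>.08)&(z<.1),P); print('bar',r3)
E
python3 fit.py
python3 -c "
from h import *
print(onplane('top',[[201,150],[330,180],[313,250]],.05))
print(camera_params('wrist'))"
```

```text
tray ((547.313232421875, 58.019012451171875), (116.90219116210938, 330.23602294921875), 70.140380859375)
[[372.  59.]
 [683. -53.]
 [722.  57.]
 [412. 169.]]
endblk [[ 0.71978164  0.05733066  0.057     ]
 [ 0.68335237 -0.04979609  0.057     ]] open [[0.46261612 0.14931368 0.046     ]
 [0.42378437 0.0397718  0.046     ]]
L 0.2738495249376976 W 0.11315136233871871 0.1162210247075897 ang -19.358588747953128 org [0.55641575 0.05476522]
block [[0.61149253 0.08282685 0.062     ]
 [0.58582724 0.00150656 0.062     ]
 [0.46027411 0.04336515 0.062     ]
 [0.4864085  0.12268287 0.062     ]] [0.53600059 0.06259536 0.062     ]
0.13181071992335908 -18.05739319938253 0.08527424581173648
bar [0.53837546 0.06298047 0.092     ]
-19.147892642031294 0.07355345707327997
blk ((457.367431640625, 87.90008544921875), (85.81731414794922, 147.32830810546875), 74.2848892211914)
bar ((409.3929138183594, -38.51557922363281), (57.39802932739258, 213.62489318847656), 33.246761322021484)
[[ 0.70018741  0.16354932  0.05      ]
 [ 0.62489857 -0.14943527  0.05      ]
 [ 0.45572009 -0.1032779   0.05      ]]
{'intrinsics': array([[308.19194208,   0.        , 255.3145926 ],
       [  0.        , 308.19194208, 185.59373726],
       [  0.        ,   0.        ,   1.        ]]), 'k1': -0.07198096119747599, 'tool_from_camera': array([[ 4.44676018e-04, -9.63246314e-01, -2.68619324e-01,
         7.40600801e-02],
       [ 9.99999865e-01,  5.00586205e-04, -1.39646908e-04,
         4.88417577e-04],
       [ 2.68981497e-04, -2.68619226e-01,  9.63246406e-01,
        -1.62439257e-01],
       [ 0.00000000e+00,  0.00000000e+00,  0.00000000e+00,
         1.00000000e+00]])}
```

Emit:
drive_tool(
  rows=[
    {"tx": -2.45, "ty": 2.32, "claw": 3},
    {"tx": -2.45, "ty": 2.32, "claw": 3},
    {"tx": -2.45, "ty": 2.32, "claw": 3},
    {"tx": -2.45, "ty": 2.32, "claw": 3},
    {"tx": -2.45, "ty": 2.32, "claw": 3},
    {"tx": -2.45, "ty": 2.32, "claw": 3},
    {"tx": -2.45, "ty": 2.32, "claw": 3},
    {"tx": -2.45, "ty": 2.32, "claw": 3},
    {"tx": -2.45, "ty": 2.32, "claw": 3},
    {"tx": -2.45, "ty": 2.32, "claw": 3},
  ],
)

```text
invalid input at $.rows[0]: expected keys tx, ty, tz, ax, ay, az, claw
```

Emit:
drive_tool(
  rows=[
    {"tx": -2.45, "ty": 2.32, "claw": 3},
    {"tx": -2.45, "ty": 2.32, "claw": 3},
    {"tx": -2.45, "ty": 2.32, "claw": 3},
    {"tx": -2.45, "ty": 2.32, "claw": 3},
    {"tx": -2.45, "ty": 2.32, "claw": 3},
    {"tx": -2.45, "ty": 2.32, "claw": 3},
    {"tx": -2.45, "ty": 2.32, "claw": 3},
    {"tx": -2.45, "ty": 2.32, "claw": 3},
    {"tx": -2.45, "ty": 2.32, "claw": 3},
    {"tx": -2.45, "ty": 2.32, "claw": 3},
  ],
)

```text
invalid input at $.rows[0]: expected keys tx, ty, tz, ax, ay, az, claw
```

Emit:
drive_tool(
  rows=[
    {"az": 0.08, "claw": 3},
    {"az": 0.08, "claw": 3},
    {"az": 0.08, "claw": 3},
    {"az": 0.08, "claw": 3},
    {"az": 0.08, "claw": 3},
    {"az": 0.08, "claw": 3},
    {"az": 0.08, "claw": 3},
    {"az": 0.08, "claw": 3},
    {"az": 0.08, "claw": 3},
    {"az": 0.07, "claw": 3},
  ],
)

```text
invalid input at $.rows[0]: expected keys tx, ty, tz, ax, ay, az, claw
```

Emit:
drive_tool(
  rows=[
    {"tx": -2.45, "ty": 2.32, "tz": 0, "ax": 0, "ay": 0, "az": 0, "claw": 3},
    {"tx": -2.45, "ty": 2.32, "tz": 0, "ax": 0, "ay": 0, "az": 0, "claw": 3},
    {"tx": -2.45, "ty": 2.32, "tz": 0, "ax": 0, "ay": 0, "az": 0, "claw": 3},
    {"tx": -2.45, "ty": 2.32, "tz": 0, "ax": 0, "ay": 0, "az": 0, "claw": 3},
    {"tx": -2.45, "ty": 2.32, "tz": 0, "ax": 0, "ay": 0, "az": 0, "claw": 3},
    {"tx": -2.45, "ty": 2.32, "tz": 0, "ax": 0, "ay": 0, "az": 0, "claw": 3},
    {"tx": -2.45, "ty": 2.32, "tz": 0, "ax": 0, "ay": 0, "az": 0, "claw": 3},
    {"tx": -2.45, "ty": 2.32, "tz": 0, "ax": 0, "ay": 0, "az": 0, "claw": 3},
    {"tx": -2.45, "ty": 2.32, "tz": 0, "ax": 0, "ay": 0, "az": 0, "claw": 3},
    {"tx": -2.45, "ty": 2.32, "tz": 0, "ax": 0, "ay": 0, "az": 0, "claw": 3},
  ],
)

```text
time_s: 0.93
tcp_pos: [0.3924, -0.2441, 0.2223]
ee_rot: [[-0.899, -0.438, -0.0], [-0.438, 0.899, 0.0], [0.0, 0.0, -1.0]]
wrist_force: [1.4, 0.2, -0.0]
gripper_width: 0.371
gripper_force: 0.0
```

Emit:
drive_tool(
  rows=[
    {"tx": -2.45, "ty": 2.32, "tz": 0, "ax": 0, "ay": 0, "az": 0, "claw": 3},
    {"tx": -2.45, "ty": 2.32, "tz": 0, "ax": 0, "ay": 0, "az": 0, "claw": 3},
    {"tx": -2.45, "ty": 2.32, "tz": 0, "ax": 0, "ay": 0, "az": 0, "claw": 3},
    {"tx": -2.45, "ty": 2.32, "tz": 0, "ax": 0, "ay": 0, "az": 0, "claw": 3},
    {"tx": -2.45, "ty": 2.32, "tz": 0, "ax": 0, "ay": 0, "az": 0, "claw": 3},
    {"tx": -2.45, "ty": 2.32, "tz": 0, "ax": 0, "ay": 0, "az": 0, "claw": 3},
    {"tx": -2.45, "ty": 2.32, "tz": 0, "ax": 0, "ay": 0, "az": 0, "claw": 3},
    {"tx": -2.45, "ty": 2.32, "tz": 0, "ax": 0, "ay": 0, "az": 0, "claw": 3},
    {"tx": -2.45, "ty": 2.32, "tz": 0, "ax": 0, "ay": 0, "az": 0, "claw": 3},
    {"tx": -2.45, "ty": 2.32, "tz": 0, "ax": 0, "ay": 0, "az": 0, "claw": 3},
  ],
)

```text
time_s: 1.77
tcp_pos: [0.511, 0.0718, 0.2223]
ee_rot: [[-0.899, -0.439, -0.001], [-0.439, 0.899, -0.0], [0.001, 0.0, -1.0]]
wrist_force: [1.4, -0.7, -0.7]
gripper_width: 0.344
gripper_force: 0.0
```

Emit:
drive_tool(
  rows=[
    {"tx": 0, "ty": 0, "tz": 0, "ax": 0, "ay": 0, "az": 0.08, "claw": 3},
    {"tx": 0, "ty": 0, "tz": 0, "ax": 0, "ay": 0, "az": 0.08, "claw": 3},
    {"tx": 0, "ty": 0, "tz": 0, "ax": 0, "ay": 0, "az": 0.08, "claw": 3},
    {"tx": 0, "ty": 0, "tz": 0, "ax": 0, "ay": 0, "az": 0.08, "claw": 3},
    {"tx": 0, "ty": 0, "tz": 0, "ax": 0, "ay": 0, "az": 0.08, "claw": 3},
    {"tx": 0, "ty": 0, "tz": 0, "ax": 0, "ay": 0, "az": 0.08, "claw": 3},
    {"tx": 0, "ty": 0, "tz": 0, "ax": 0, "ay": 0, "az": 0.08, "claw": 3},
    {"tx": 0, "ty": 0, "tz": 0, "ax": 0, "ay": 0, "az": 0.08, "claw": 3},
    {"tx": 0, "ty": 0, "tz": 0, "ax": 0, "ay": 0, "az": 0.08, "claw": 3},
    {"tx": 0, "ty": 0, "tz": 0, "ax": 0, "ay": 0, "az": 0.07, "claw": 3},
  ],
)

```text
time_s: 2.6
tcp_pos: [0.5106, 0.0701, 0.2221]
ee_rot: [[-0.943, 0.334, -0.001], [0.334, 0.943, -0.0], [0.001, -0.001, -1.0]]
wrist_force: [0.6, -0.1, -0.1]
gripper_width: 0.341
gripper_force: 0.0
```

Emit:
drive_tool(
  rows=[
    {"tx": 0, "ty": 0, "tz": 2, "ax": 0, "ay": 0, "az": 0, "claw": 3},
    {"tx": 0, "ty": 0, "tz": 2.5, "ax": 0, "ay": 0, "az": 0, "claw": 3},
    {"tx": 0, "ty": 0, "tz": 2.5, "ax": 0, "ay": 0, "az": 0, "claw": 3},
    {"tx": 0, "ty": 0, "tz": 1, "ax": 0, "ay": 0, "az": 0, "claw": 3},
    {"tx": 0, "ty": 0, "tz": 0, "ax": 0, "ay": 0, "az": 0, "claw": 3},
    {"tx": 0, "ty": 0, "tz": 0, "ax": 0, "ay": 0, "az": 0, "claw": 3},
  ],
)

```text
time_s: 3.1
tcp_pos: [0.5113, 0.0701, 0.1427]
ee_rot: [[-0.944, 0.329, -0.0], [0.329, 0.944, -0.001], [-0.0, -0.001, -1.0]]
wrist_force: [0.3, -0.1, 0.5]
gripper_width: 0.346
gripper_force: 0.0
```

```bash
cat > w.py <<'E'
from h import *
def wgrab(name):
    s=sense(); p,d=capture('wrist'); c=camera_params('wrist'); K=np.array(c['intrinsics']);T=np.array(c['tool_from_camera'])
    cv2.imwrite('pics/%s.png'%name,p[:,:,::-1])
    vv,uu=np.mgrid[0:384,0:512]; x=cv2.undistortPoints(np.c_[uu.ravel(),vv.ravel()].astype(float)[:,None],K,np.array([c['k1'],0,0,0.]))[:,0]
    C=np.c_[x,np.ones(len(x))]*d.reshape(-1,1); Q=C@T[:3,:3].T+T[:3,3]; W=Q@np.array(s['ee_rot']).T+np.array(s['tcp_pos'])
    np.savez(name+'.npz',p=p,d=d,Q=Q.reshape(384,512,3),W=W.reshape(384,512,3)); return p,d,Q.reshape(384,512,3),W.reshape(384,512,3),s
E
python3 - <<'E'
from w import *
p,d,Q,W,s=wgrab('w1'); print(s['tcp_pos'])
for v in range(0,384,16): print(v,[tuple(int(a) for a in (np.round(Q[v,u]*1000)[0],np.round(W[v,u,2]*1000))) for u in (150,200,256,310,360)])
E
```

```text
[0.51128659 0.07008724 0.14273979]
0 [(164, 1), (163, 2), (162, 1), (163, 1), (164, 0)]
16 [(151, 0), (149, 1), (149, 0), (149, 2), (150, 2)]
32 [(136, 1), (135, 1), (135, 1), (136, 1), (136, 2)]
48 [(123, 0), (122, 1), (121, 2), (122, 0), (122, 1)]
64 [(108, 1), (107, 1), (107, 1), (107, 1), (108, 2)]
80 [(93, 1), (93, 1), (93, 1), (93, 1), (93, 15)]
96 [(79, 0), (78, 1), (78, 1), (78, 3), (79, 1)]
112 [(64, 0), (65, 44), (64, 32), (65, 38), (64, 1)]
128 [(48, 1), (52, 47), (50, 32), (51, 38), (48, 1)]
144 [(32, 1), (38, 46), (40, 62), (38, 42), (32, 0)]
160 [(16, 1), (25, 47), (28, 64), (24, 45), (16, 1)]
176 [(-1, 1), (10, 46), (15, 63), (10, 45), (-1, 0)]
192 [(-17, 1), (-4, 47), (1, 64), (-4, 47), (-17, 2)]
208 [(-35, 2), (-19, 47), (-12, 66), (-19, 47), (-35, 2)]
224 [(38, 219), (-34, 46), (-15, 91), (-34, 46), (39, 220)]
240 [(38, 231), (12, 176), (-28, 92), (12, 175), (39, 231)]
256 [(36, 235), (32, 228), (32, 228), (33, 230), (37, 236)]
272 [(32, 237), (28, 230), (29, 231), (29, 231), (32, 237)]
288 [(28, 237), (9, 209), (-110, 33), (9, 209), (28, 237)]
304 [(25, 240), (25, 239), (25, 240), (24, 239), (25, 240)]
320 [(26, 247), (26, 247), (26, 246), (27, 248), (26, 247)]
336 [(26, 252), (26, 252), (26, 251), (27, 253), (26, 253)]
352 [(25, 255), (27, 257), (27, 257), (27, 257), (25, 256)]
368 [(26, 260), (27, 261), (27, 261), (26, 261), (21, 256)]
```

View pics/w1.png

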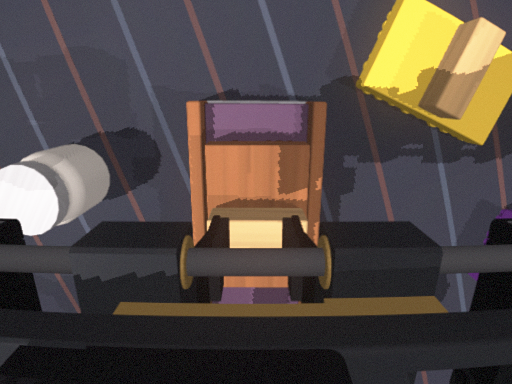

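The wrist view shows the tray aligned with the tool: rails at columns about 197 and 317, the block's rear edge at row 143, the bar's rear edge at about row 208, and the fingers at about columns 215 and 293. Next come the exact numbers.

Run:
```python
import numpy as np
f=np.load('w1.npz');Q=f['Q'];W=f['W'];z=W[...,2];x=Q[...,0];y=Q[...,1]
for u in range(215,300,12):
    c=z[:240,u]; X=x[:240,u]
    b=X[(c>.054)&(c<.07)]; 
    bar=X[(c>.086)&(c<.098)]
    print(u,'rear edge',b.max().round(4),'ledge front',np.sort(b)[:3].round(4),'bar',bar.max().round(4) if len(bar) else None)
for v in (112,130,150,170,190,205):
    r=z[v];Y=y[v]; b=Y[(r>.054)&(r<.07)]; k=(r>.04)&(r<.05)
    print(v,'block y',(b.min().round(4),b.max().round(4)) if len(b)>9 else None,'rails',Y[k].min().round(4),Y[k].max().round(4),'x',x[v,200].round(3))
k=(z>.088)&(z<.096)&(np.arange(384)[:,None]<245); print('bar y',y[k].min(),y[k].max(),'z',z[k].mean())
m=(z>.056)&(z<.068)&(np.arange(384)[:,None]<205);print('ledge z',z[m].mean(),'pad',z[105:138,225:290].mean())
```

```text
215 rear edge 0.0406 ledge front [-0.0124 -0.0117 -0.0115] bar None
227 rear edge 0.0404 ledge front [-0.0121 -0.0118 -0.0118] bar None
239 rear edge 0.0404 ledge front [-0.0121 -0.0118 -0.0117] bar -0.0115
251 rear edge 0.0404 ledge front [-0.0121 -0.012  -0.0116] bar -0.0116
263 rear edge 0.0404 ledge front [-0.0122 -0.012  -0.0114] bar -0.0116
275 rear edge 0.0405 ledge front [-0.012  -0.0117 -0.0115] bar -0.0113
287 rear edge 0.0403 ledge front [-0.012  -0.0119 -0.0118] bar None
299 rear edge 0.0404 ledge front [-0.0121 -0.0119 -0.0117] bar None
112 block y (np.float64(0.1507), np.float64(0.1667)) rails -0.0576 0.1539 x 0.065
130 block y None rails -0.0574 0.0573 x 0.05
150 block y (np.float64(-0.0401), np.float64(0.0426)) rails -0.1886 0.0575 x 0.033
170 block y (np.float64(-0.1651), np.float64(0.0425)) rails -0.1547 0.0574 x 0.016
190 block y (np.float64(-0.1568), np.float64(0.0423)) rails -0.1506 0.0578 x -0.002
205 block y (np.float64(-0.1572), np.float64(0.0434)) rails -0.1543 0.0576 x -0.016
bar y -0.16645650031942055 0.03910918688950221 z 0.09206246199771623
ledge z 0.061446410980471475 pad 0.03286295658183538
```

Emit:
drive_tool(
  rows=[
    {"tx": 0.1, "ty": 0, "tz": 1.5, "ax": 0, "ay": 0, "az": 0, "claw": 3},
    {"tx": 0, "ty": 0, "tz": 2, "ax": 0, "ay": 0, "az": 0, "claw": 3},
    {"tx": 0, "ty": 0, "tz": 2, "ax": 0, "ay": 0, "az": 0, "claw": 3},
    {"tx": 0, "ty": 0, "tz": 1, "ax": 0, "ay": 0, "az": 0, "claw": 3},
    {"tx": 0, "ty": 0, "tz": 0.8, "ax": 0, "ay": 0, "az": 0, "claw": 3},
    {"tx": 0, "ty": 0, "tz": 0.4, "ax": 0, "ay": 0, "az": 0, "claw": 3},
    {"tx": 0, "ty": 0, "tz": 0, "ax": 0, "ay": 0, "az": 0, "claw": 3},
    {"tx": 0, "ty": 0, "tz": 0, "ax": 0, "ay": 0, "az": 0, "claw": 3},
  ],
)

```text
time_s: 3.82
tcp_pos: [0.5108, 0.0707, 0.0663]
ee_rot: [[-0.944, 0.33, 0.001], [0.33, 0.944, 0.0], [-0.001, 0.001, -1.0]]
wrist_force: [-0.6, -0.0, -0.2]
gripper_width: 0.346
gripper_force: 0.0
```

Emit:
drive_tool(
  rows=[
    {"tx": 0, "ty": 0, "tz": 0.2, "ax": 0, "ay": 0, "az": 0, "claw": 3},
    {"tx": 0, "ty": 0, "tz": 0.2, "ax": 0, "ay": 0, "az": 0, "claw": 3},
    {"tx": 0, "ty": 0, "tz": 0.2, "ax": 0, "ay": 0, "az": 0, "claw": 3},
    {"tx": 0, "ty": 0, "tz": 0, "ax": 0, "ay": 0, "az": 0, "claw": 3},
  ],
)

```text
time_s: 4.15
tcp_pos: [0.5108, 0.0708, 0.0603]
ee_rot: [[-0.944, 0.329, 0.002], [0.329, 0.944, 0.0], [-0.001, 0.001, -1.0]]
wrist_force: [-0.3, 0.6, 5.1]
gripper_width: 0.343
gripper_force: 2.7
```

Emit:
drive_tool(
  rows=[
    {"tx": 0, "ty": 0, "tz": 0.2, "ax": 0, "ay": 0, "az": 0, "claw": 3},
    {"tx": 0, "ty": 0, "tz": 0.2, "ax": 0, "ay": 0, "az": 0, "claw": 3},
    {"tx": 0, "ty": 0, "tz": 0, "ax": 0, "ay": 0, "az": 0, "claw": 3},
  ],
)

```text
time_s: 4.4
tcp_pos: [0.5108, 0.0707, 0.0567]
ee_rot: [[-0.944, 0.329, 0.002], [0.329, 0.944, 0.0], [-0.001, 0.001, -1.0]]
wrist_force: [-2.6, 1.4, 9.2]
gripper_width: 0.348
gripper_force: 4.9
```

Emit:
drive_tool(
  rows=[
    {"tx": 0, "ty": 0, "tz": 0.15, "ax": 0, "ay": 0, "az": 0, "claw": 3},
    {"tx": 0, "ty": 0, "tz": 0.15, "ax": 0, "ay": 0, "az": 0, "claw": 3},
    {"tx": 0, "ty": 0, "tz": 0, "ax": 0, "ay": 0, "az": 0, "claw": 3},
  ],
)

```text
time_s: 4.65
tcp_pos: [0.5108, 0.0708, 0.0545]
ee_rot: [[-0.944, 0.329, 0.002], [0.329, 0.944, 0.0], [-0.002, 0.001, -1.0]]
wrist_force: [-2.2, 0.3, 12.7]
gripper_width: 0.341
gripper_force: 6.3
```

Emit:
drive_tool(
  rows=[
    {"tx": 0, "ty": 0, "tz": 0.05, "ax": 0, "ay": 0, "az": 0, "claw": 3},
    {"tx": 0, "ty": 0, "tz": 0, "ax": 0, "ay": 0, "az": 0, "claw": 3},
  ],
)

```text
time_s: 4.82
tcp_pos: [0.5108, 0.0707, 0.0544]
ee_rot: [[-0.944, 0.329, 0.002], [0.329, 0.944, 0.0], [-0.002, 0.001, -1.0]]
wrist_force: [-4.6, -0.0, 15.5]
gripper_width: 0.345
gripper_force: 7.4
```

Emit:
drive_tool(
  rows=[
    {"tx": 0, "ty": 0, "tz": 0.1, "ax": 0, "ay": 0, "az": 0, "claw": 3},
    {"tx": 0, "ty": 0, "tz": 0.05, "ax": 0, "ay": 0, "az": 0, "claw": 3},
    {"tx": 0, "ty": 0, "tz": 0, "ax": 0, "ay": 0, "az": 0, "claw": 3},
  ],
)

```text
time_s: 5.07
tcp_pos: [0.5108, 0.0707, 0.0543]
ee_rot: [[-0.945, 0.328, 0.002], [0.328, 0.945, -0.0], [-0.002, 0.001, -1.0]]
wrist_force: [-7.5, 0.7, 24.3]
gripper_width: 0.343
gripper_force: 12.2
```

Emit:
drive_tool(
  rows=[
    {"tx": -0.15, "ty": 0, "tz": 0, "ax": 0, "ay": 0, "az": 0, "claw": 3},
    {"tx": -0.15, "ty": 0, "tz": 0, "ax": 0, "ay": 0, "az": 0, "claw": 3},
    {"tx": -0.2, "ty": 0, "tz": 0, "ax": 0, "ay": 0, "az": 0, "claw": 3},
    {"tx": -0.2, "ty": 0, "tz": 0, "ax": 0, "ay": 0, "az": 0, "claw": 3},
    {"tx": -0.2, "ty": 0, "tz": 0, "ax": 0, "ay": 0, "az": 0, "claw": 3},
  ],
)

```text
time_s: 5.48
tcp_pos: [0.519, 0.068, 0.0543]
ee_rot: [[-0.945, 0.328, 0.002], [0.328, 0.945, 0.0], [-0.002, 0.001, -1.0]]
wrist_force: [-8.6, 2.1, 24.3]
gripper_width: 0.348
gripper_force: 12.2
```

Emit:
drive_tool(
  rows=[
    {"tx": -0.2, "ty": 0, "tz": 0, "ax": 0, "ay": 0, "az": 0, "claw": 3},
    {"tx": -0.2, "ty": 0, "tz": 0, "ax": 0, "ay": 0, "az": 0, "claw": 3},
    {"tx": -0.2, "ty": 0, "tz": 0, "ax": 0, "ay": 0, "az": 0, "claw": 3},
    {"tx": -0.2, "ty": 0, "tz": 0, "ax": 0, "ay": 0, "az": 0, "claw": 3},
  ],
)

```text
time_s: 5.82
tcp_pos: [0.5266, 0.0655, 0.0543]
ee_rot: [[-0.945, 0.328, 0.002], [0.328, 0.945, 0.0], [-0.002, 0.001, -1.0]]
wrist_force: [-8.4, 3.4, 24.7]
gripper_width: 0.344
gripper_force: 11.9
```

Run:
```python
from w import *
p,d,Q,W,s=wgrab('w2'); z=W[...,2]; print(s['tcp_pos'],s['wrist_force'])
for u in (231,256,280):
    c=z[:245,u]; print([(v,round(Q[v,u,0]*1000),round(z[v,u]*1000)) for v in range(60,245,8)])
a,_=grab('scene'); c=a[150:280,180:330]; cv2.imwrite('pics/crop2.png',cv2.resize(c,None,fx=4,fy=4,interpolation=cv2.INTER_CUBIC)[:,:,::-1])
```

```text
[0.52660502 0.06545444 0.05429049] [-8.43831294  3.38458102 24.69115173]
[(60, 100, 2), (68, 95, 1), (76, 90, 3), (84, 84, 24), (92, 79, 24), (100, 74, 23), (108, 70, 25), (116, 65, 25), (124, 60, 23), (132, 55, 24), (140, 50, 24), (148, 45, 24), (156, 40, 24), (164, 40, 48), (172, 36, 54), (180, 32, 54), (188, 28, 55), (196, 23, 55), (204, 18, 53), (212, 74, 217), (220, 8, 54), (228, 4, 54), (236, -1, 55), (244, -6, 54)]
[(60, 100, 2), (68, 95, 1), (76, 90, 4), (84, 84, 24), (92, 79, 24), (100, 74, 25), (108, 70, 24), (116, 65, 24), (124, 60, 25), (132, 55, 25), (140, 50, 24), (148, 45, 24), (156, 40, 24), (164, 40, 49), (172, 36, 54), (180, 32, 55), (188, 27, 54), (196, 23, 55), (204, 18, 54), (212, 14, 54), (220, 9, 54), (228, 4, 55), (236, -1, 55), (244, -6, 55)]
[(60, 100, 0), (68, 95, -1), (76, 90, 5), (84, 84, 23), (92, 79, 24), (100, 74, 25), (108, 70, 24), (116, 65, 24), (124, 60, 24), (132, 55, 24), (140, 50, 24), (148, 45, 25), (156, 40, 25), (164, 40, 48), (172, 36, 53), (180, 32, 55), (188, 27, 54), (196, 23, 54), (204, 19, 55), (212, 13, 53), (220, 8, 54), (228, 4, 54), (236, -1, 55), (244, -6, 54)]
```

View pics/crop2.png

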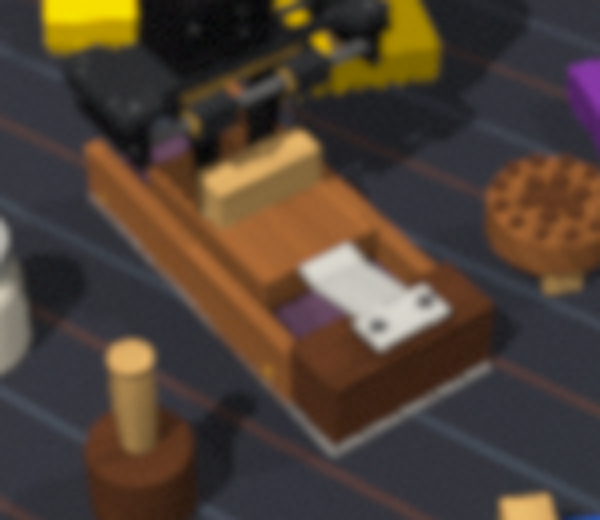

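The crop shows the block pressed down flat: ledge 54 mm, pad 24 mm (the bottom), with its front right at the lip, about crop (330,262). I'll keep pushing.

Emit:
drive_tool(
  rows=[
    {"tx": -0.15, "ty": 0, "tz": 0, "ax": 0, "ay": 0, "az": 0, "claw": 3},
    {"tx": -0.15, "ty": 0, "tz": 0, "ax": 0, "ay": 0, "az": 0, "claw": 3},
    {"tx": -0.15, "ty": 0, "tz": 0, "ax": 0, "ay": 0, "az": 0, "claw": 3},
    {"tx": -0.15, "ty": 0, "tz": 0, "ax": 0, "ay": 0, "az": 0, "claw": 3},
    {"tx": -0.15, "ty": 0, "tz": 0, "ax": 0, "ay": 0, "az": 0, "claw": 3},
    {"tx": -0.15, "ty": 0, "tz": 0, "ax": 0, "ay": 0, "az": 0, "claw": 3},
    {"tx": -0.15, "ty": 0, "tz": 0, "ax": 0, "ay": 0, "az": 0, "claw": 3},
    {"tx": -0.15, "ty": 0, "tz": 0, "ax": 0, "ay": 0, "az": 0, "claw": 3},
  ],
)

```text
time_s: 6.58
tcp_pos: [0.5379, 0.0615, 0.0543]
ee_rot: [[-0.945, 0.328, 0.002], [0.328, 0.945, 0.0], [-0.002, 0.001, -1.0]]
wrist_force: [-8.2, 3.1, 23.5]
gripper_width: 0.347
gripper_force: 11.5
```

Emit:
drive_tool(
  rows=[
    {"tx": -0.15, "ty": 0, "tz": 0, "ax": 0, "ay": 0, "az": 0, "claw": 3},
    {"tx": -0.15, "ty": 0, "tz": 0, "ax": 0, "ay": 0, "az": 0, "claw": 3},
    {"tx": -0.15, "ty": 0, "tz": 0, "ax": 0, "ay": 0, "az": 0, "claw": 3},
    {"tx": -0.15, "ty": 0, "tz": 0, "ax": 0, "ay": 0, "az": 0, "claw": 3},
    {"tx": -0.15, "ty": 0, "tz": 0, "ax": 0, "ay": 0, "az": 0, "claw": 3},
    {"tx": -0.15, "ty": 0, "tz": 0, "ax": 0, "ay": 0, "az": 0, "claw": 3},
  ],
)

```text
time_s: 7.08
tcp_pos: [0.5458, 0.0586, 0.0543]
ee_rot: [[-0.944, 0.329, 0.001], [0.329, 0.944, 0.0], [-0.0, 0.0, -1.0]]
wrist_force: [-11.6, 5.9, 25.7]
gripper_width: 0.342
gripper_force: 12.9
```

Emit:
drive_tool(
  rows=[
    {"tx": -0.2, "ty": 0, "tz": 0, "ax": 0, "ay": 0, "az": 0, "claw": 3},
    {"tx": -0.2, "ty": 0, "tz": 0, "ax": 0, "ay": 0, "az": 0, "claw": 3},
    {"tx": -0.2, "ty": 0, "tz": 0, "ax": 0, "ay": 0, "az": 0, "claw": 3},
    {"tx": -0.2, "ty": 0, "tz": 0, "ax": 0, "ay": 0, "az": 0, "claw": 3},
    {"tx": -0.2, "ty": 0, "tz": 0, "ax": 0, "ay": 0, "az": 0, "claw": 3},
  ],
)

```text
time_s: 7.5
tcp_pos: [0.5528, 0.0553, 0.0543]
ee_rot: [[-0.944, 0.329, -0.004], [0.329, 0.944, -0.0], [0.004, -0.002, -1.0]]
wrist_force: [-13.4, 5.5, 27.7]
gripper_width: 0.342
gripper_force: 13.7
```

Emit:
drive_tool(
  rows=[
    {"tx": -0.2, "ty": 0, "tz": 0, "ax": 0, "ay": 0, "az": 0, "claw": 3},
    {"tx": -0.2, "ty": 0, "tz": 0, "ax": 0, "ay": 0, "az": 0, "claw": 3},
    {"tx": -0.2, "ty": 0, "tz": 0, "ax": 0, "ay": 0, "az": 0, "claw": 3},
    {"tx": -0.2, "ty": 0, "tz": 0, "ax": 0, "ay": 0, "az": 0, "claw": 3},
    {"tx": -0.2, "ty": 0, "tz": 0, "ax": 0, "ay": 0, "az": 0, "claw": 3},
  ],
)

```text
time_s: 7.92
tcp_pos: [0.5624, 0.0517, 0.0543]
ee_rot: [[-0.944, 0.329, -0.004], [0.329, 0.944, -0.001], [0.004, -0.002, -1.0]]
wrist_force: [-14.4, 4.5, 27.1]
gripper_width: 0.344
gripper_force: 13.5
```

Run:
```python
from w import *
p,d,Q,W,s=wgrab('w3'); z=W[...,2]; x=Q[...,0]
m=(z[:240,231:281]>.05)&(z[:240,231:281]<.06); print('rear edge',np.median(np.where(m,x[:240,231:281],-9).max(0)),'ledge z',z[:240,231:281][m].mean())
# open end of rails in tool x
m=(z>.04)&(z<.05)&(abs(Q[...,1])>.045)&(abs(Q[...,1])<.06)&(x>.05); print('rail end x',np.percentile(x[m],[90,99,100]) if m.any() else None, m.sum())
k=(z>.018)&(z<.03)&(abs(Q[...,1])<.04)&(x>.04); print('pad end x',np.percentile(x[k],[99,100]) if k.any() else None, 'pad z',z[k].mean())
print(s['tcp_pos'])
```

```text
rear edge 0.03978493847691118 ledge z 0.05418592279527289
rail end x [0.11788901 0.12428256 0.12603665] 6884
pad end x [0.1249428  0.12611878] pad z 0.02420323546188524
[0.56236643 0.05172638 0.05425558]
```

Emit:
drive_tool(
  rows=[
    {"tx": -0.15, "ty": 0, "tz": 0, "ax": 0, "ay": 0, "az": 0, "claw": 3},
    {"tx": -0.15, "ty": 0, "tz": 0, "ax": 0, "ay": 0, "az": 0, "claw": 3},
    {"tx": -0.15, "ty": 0, "tz": 0, "ax": 0, "ay": 0, "az": 0, "claw": 3},
    {"tx": -0.15, "ty": 0, "tz": 0, "ax": 0, "ay": 0, "az": 0, "claw": 3},
    {"tx": -0.15, "ty": 0, "tz": 0, "ax": 0, "ay": 0, "az": 0, "claw": 3},
    {"tx": -0.15, "ty": 0, "tz": 0, "ax": 0, "ay": 0, "az": 0, "claw": 3},
  ],
)

```text
time_s: 8.47
tcp_pos: [0.5709, 0.0487, 0.0543]
ee_rot: [[-0.944, 0.329, -0.004], [0.329, 0.944, -0.001], [0.004, -0.002, -1.0]]
wrist_force: [-14.4, 4.5, 25.5]
gripper_width: 0.34
gripper_force: 13.1
```

Emit:
drive_tool(
  rows=[
    {"tx": -0.1, "ty": 0, "tz": 0, "ax": 0, "ay": 0, "az": 0, "claw": 3},
    {"tx": -0.1, "ty": 0, "tz": 0, "ax": 0, "ay": 0, "az": 0, "claw": 3},
    {"tx": 0, "ty": 0, "tz": 0, "ax": 0, "ay": 0, "az": 0, "claw": 3},
  ],
)

```text
time_s: 8.72
tcp_pos: [0.573, 0.048, 0.0543]
ee_rot: [[-0.944, 0.329, -0.004], [0.329, 0.944, -0.001], [0.003, -0.002, -1.0]]
wrist_force: [-13.9, 4.5, 26.6]
gripper_width: 0.346
gripper_force: 12.8
```

Emit:
drive_tool(
  rows=[
    {"tx": -0.1, "ty": 0, "tz": 0, "ax": 0, "ay": 0, "az": 0, "claw": 3},
    {"tx": -0.1, "ty": 0, "tz": 0, "ax": 0, "ay": 0, "az": 0, "claw": 3},
    {"tx": 0, "ty": 0, "tz": 0, "ax": 0, "ay": 0, "az": 0, "claw": 3},
  ],
)

```text
time_s: 8.97
tcp_pos: [0.5732, 0.0479, 0.0543]
ee_rot: [[-0.944, 0.329, -0.007], [0.329, 0.944, -0.0], [0.007, -0.002, -1.0]]
wrist_force: [-18.5, 7.8, 28.8]
gripper_width: 0.34
gripper_force: 14.6
```

Emit:
drive_tool(
  rows=[
    {"tx": -0.1, "ty": 0, "tz": 0, "ax": 0, "ay": 0, "az": 0, "claw": 3},
    {"tx": -0.1, "ty": 0, "tz": 0, "ax": 0, "ay": 0, "az": 0, "claw": 3},
    {"tx": 0, "ty": 0, "tz": 0, "ax": 0, "ay": 0, "az": 0, "claw": 3},
  ],
)

```text
time_s: 9.22
tcp_pos: [0.5735, 0.0477, 0.0542]
ee_rot: [[-0.944, 0.329, -0.01], [0.329, 0.944, -0.0], [0.009, -0.003, -1.0]]
wrist_force: [-21.6, 9.9, 31.1]
gripper_width: 0.344
gripper_force: 16.0
```

Run:
```python
from w import *
p,d,Q,W,s=wgrab('w4'); z=W[...,2]; x=Q[...,0]
m=(z[:240,231:281]>.05)&(z[:240,231:281]<.06); print('rear edge',np.median(np.where(m,x[:240,231:281],-9).max(0)),'ledge z',z[:240,231:281][m].mean())
m=(z>.04)&(z<.05)&(abs(Q[...,1])>.045)&(abs(Q[...,1])<.06)&(x>.05); print('rail end x',np.percentile(x[m],[90,99,100]))
print(s['tcp_pos'],s['wrist_force'])
```

```text
rear edge 0.040315062132891794 ledge z 0.054176422825447754
rail end x [0.11809563 0.12441153 0.1258784 ]
[0.57350378 0.04769173 0.054213  ] [-21.64529129   9.91009244  31.056208  ]
```

It has stalled against the stop: travel 66.1 mm against 66.9 expected, and the force is rising without motion. I'll unload gradually, keeping slight forward pressure, then lift away.

Emit:
drive_tool(
  rows=[
    {"tx": 0.1, "ty": 0, "tz": 0, "ax": 0, "ay": 0, "az": 0, "claw": 3},
    {"tx": 0.1, "ty": 0, "tz": -0.1, "ax": 0, "ay": 0, "az": 0, "claw": 3},
    {"tx": 0, "ty": 0, "tz": 0, "ax": 0, "ay": 0, "az": 0, "claw": 3},
  ],
)

```text
time_s: 9.52
tcp_pos: [0.5734, 0.0478, 0.0543]
ee_rot: [[-0.944, 0.329, -0.006], [0.329, 0.944, -0.0], [0.006, -0.002, -1.0]]
wrist_force: [-15.0, 7.0, 22.4]
gripper_width: 0.342
gripper_force: 11.4
```

Emit:
drive_tool(
  rows=[
    {"tx": 0.05, "ty": 0, "tz": -0.1, "ax": 0, "ay": 0, "az": 0, "claw": 3},
    {"tx": 0, "ty": 0, "tz": -0.1, "ax": 0, "ay": 0, "az": 0, "claw": 3},
    {"tx": 0, "ty": 0, "tz": 0, "ax": 0, "ay": 0, "az": 0, "claw": 3},
  ],
)

```text
time_s: 9.77
tcp_pos: [0.575, 0.0474, 0.0544]
ee_rot: [[-0.944, 0.33, -0.003], [0.33, 0.944, -0.0], [0.002, -0.001, -1.0]]
wrist_force: [-5.8, 2.9, 8.5]
gripper_width: 0.34
gripper_force: 5.4
```

Emit:
drive_tool(
  rows=[
    {"tx": 0, "ty": 0, "tz": -0.1, "ax": 0, "ay": 0, "az": 0, "claw": 3},
    {"tx": 0, "ty": 0, "tz": -0.1, "ax": 0, "ay": 0, "az": 0, "claw": 3},
    {"tx": 0, "ty": 0, "tz": 0, "ax": 0, "ay": 0, "az": 0, "claw": 3},
  ],
)

```text
time_s: 10.02
tcp_pos: [0.575, 0.0474, 0.0554]
ee_rot: [[-0.944, 0.331, -0.003], [0.331, 0.944, 0.0], [0.003, -0.001, -1.0]]
wrist_force: [-5.0, 3.1, 5.5]
gripper_width: 0.348
gripper_force: 4.2
```

Emit:
drive_tool(
  rows=[
    {"tx": 0, "ty": 0, "tz": -0.2, "ax": 0, "ay": 0, "az": 0, "claw": 3},
    {"tx": 0, "ty": 0, "tz": -0.2, "ax": 0, "ay": 0, "az": 0, "claw": 3},
    {"tx": 0, "ty": 0, "tz": 0, "ax": 0, "ay": 0, "az": 0, "claw": 3},
  ],
)

```text
time_s: 10.27
tcp_pos: [0.5749, 0.0471, 0.0586]
ee_rot: [[-0.944, 0.331, -0.004], [0.331, 0.944, -0.0], [0.003, -0.001, -1.0]]
wrist_force: [-5.0, 2.6, -0.4]
gripper_width: 0.346
gripper_force: 2.8
```

Emit:
drive_tool(
  rows=[
    {"tx": 0.2, "ty": 0, "tz": -0.1, "ax": 0, "ay": 0, "az": 0, "claw": 3},
    {"tx": 0.2, "ty": 0, "tz": -0.2, "ax": 0, "ay": 0, "az": 0, "claw": 3},
    {"tx": 0.2, "ty": 0, "tz": -0.5, "ax": 0, "ay": 0, "az": 0, "claw": 3},
    {"tx": 0, "ty": 0, "tz": -1.5, "ax": 0, "ay": 0, "az": 0, "claw": 3},
    {"tx": 0, "ty": 0, "tz": -2.5, "ax": 0, "ay": 0, "az": 0, "claw": 3},
    {"tx": 0, "ty": 0, "tz": -3, "ax": 0, "ay": 0, "az": 0, "claw": 3},
    {"tx": 0, "ty": 0, "tz": -3, "ax": 0, "ay": 0, "az": 0, "claw": 3},
    {"tx": 0, "ty": 0, "tz": -2, "ax": 0, "ay": 0, "az": 0, "claw": 3},
  ],
)

```text
time_s: 10.93
tcp_pos: [0.5727, 0.0492, 0.1918]
ee_rot: [[-0.944, 0.329, 0.006], [0.329, 0.944, 0.001], [-0.006, 0.003, -1.0]]
wrist_force: [1.1, 0.0, 0.4]
gripper_width: 0.343
gripper_force: 0.0
```

Emit:
drive_tool(
  rows=[
    {"tx": 3, "ty": 0, "tz": -1, "ax": 0, "ay": 0, "az": 0, "claw": 3},
    {"tx": 3, "ty": 0, "tz": -1, "ax": 0, "ay": 0, "az": 0, "claw": 3},
    {"tx": 3, "ty": 0, "tz": 0, "ax": 0, "ay": 0, "az": 0, "claw": 3},
    {"tx": 3, "ty": 0, "tz": 0, "ax": 0, "ay": 0, "az": 0, "claw": 3},
    {"tx": 0, "ty": 0, "tz": 0, "ax": 0, "ay": 0, "az": 0, "claw": 3},
    {"tx": 0, "ty": 0, "tz": 0, "ax": 0, "ay": 0, "az": 0, "claw": 3},
  ],
)

```text
time_s: 11.43
tcp_pos: [0.4574, 0.0891, 0.2091]
ee_rot: [[-0.945, 0.328, 0.003], [0.328, 0.945, 0.001], [-0.003, 0.002, -1.0]]
wrist_force: [0.4, -0.5, 0.0]
gripper_width: 0.346
gripper_force: 0.0
```

Run:
```python
from h import *
from w import wgrab
p,d,Q,W,s=wgrab('w5'); z=W[...,2]; u=np.array([.9435,-.3315]);n=np.array([.3315,.9435]);o=np.array([.5564,.0548])
X=(W[...,:2]-o)@u; Y=(W[...,:2]-o)@n
V=np.arange(384)[:,None]<250
for a,b,nm in((.050,.068,'ledge'),(.08,.098,'bar'),(.015,.036,'pad'),(.038,.0495,'rails')):
    k=(z>a)&(z<b)&(abs(Y)<.06)&V&(X<.1)&(X>-.14); print(nm,np.percentile(X[k],[0,1,50,99]).round(4),np.percentile(Y[k],[1,99]).round(4),'z',np.median(z[k]).round(4))
k=(abs(Y)<.03)&V
for c in np.arange(-.035,.03,.006):
    m=k&(abs(X-c)<.003); print(round(c,3), np.median(z[m]).round(4) if m.any() else None)
grab('top'); a,_=grab('scene'); c=a[150:280,180:330]; cv2.imwrite('pics/crop3.png',cv2.resize(c,None,fx=4,fy=4,interpolation=cv2.INTER_CUBIC)[:,:,::-1])
print(s['time_s'],s['tcp_pos'],s['wrist_force'])
```

```text
ledge [-0.0226 -0.0224 -0.0211 -0.0185] [-0.0283  0.0292] z 0.056Traceback (most recent call last):
  File "<stdin>", line 7, in <module>
    return _quantile_unchecked(
        a, q, axis, out, overwrite_input, method, keepdims, weights)
    return _ureduce(a,
                    func=_quantile_ureduce_func,
    ...<5 lines>...
                    overwrite_input=overwrite_input,
                    method=method)
    r = func(a, **kwargs)
    result = _quantile(arr,
                       quantiles=q,
    ...<2 lines>...
                       out=out,
                       weights=wgt)
    slices_having_nans = np.isnan(arr[-1, ...])
                                  ~~~^^^^^^^^^
IndexError: index -1 is out of bounds for axis 0 with size 0
```

Run:
```python
from h import *
f=np.load('w5.npz');W=f['W'];z=W[...,2];V=np.arange(384)[:,None]<250
u=np.array([.9435,-.3315]);n=np.array([.3315,.9435]);o=np.array([.5564,.0548])
X=(W[...,:2]-o)@u; Y=(W[...,:2]-o)@n
k=(z>.040)&(z<.05)&V&(abs(abs(Y)-.052)<.008)&(X<-.05); print('rail open end',np.percentile(X[k],[0,1,2]).round(4))
k=(z>.018)&(z<.036)&V&(abs(Y)<.04)&(X<-.03)&(X>-.13); print('pad',np.percentile(X[k],[1,99]).round(4),'z by x',[(c,np.median(z[k&(abs(X-c)<.006)]).round(4)) for c in(-.1,-.08,-.06,-.04)])
grab('top'); a,_=grab('scene'); c=a[150:280,180:330]; cv2.imwrite('pics/crop3.png',cv2.resize(c,None,fx=4,fy=4,interpolation=cv2.INTER_CUBIC)[:,:,::-1])
t=np.load('top.npz');p,d=t['p'],t['d']; vv,uu=np.mgrid[0:384,0:512]; P=atdepth('top',np.c_[uu.ravel(),vv.ravel()],d.ravel()).reshape(384,512,3)
X=(P[...,:2]-o)@u; Y=(P[...,:2]-o)@n; z=P[...,2]
for c in np.arange(-.03,.16,.008): 
    m=(abs(X-c)<.004)&(abs(abs(Y)-.03)<.008); print(round(c*1000),np.median(z[m]).round(4) if m.any() else None,end='; ')
c=p[130:280,190:350]; cv2.imwrite('pics/crop4.png',cv2.resize(c,None,fx=4,fy=4,interpolation=cv2.INTER_CUBIC)[:,:,::-1])
```

```text
rail open end [-0.1221 -0.1214 -0.1211]
pad [-0.1196 -0.0313] z by x [(-0.1, np.float64(0.0269)), (-0.08, np.float64(0.0268)), (-0.06, np.float64(0.0268)), (-0.04, np.float64(0.0269))]
-30 None; -22 0.0453; -14 0.0564; -6 0.0561; 2 0.0557; 10 0.0558; 18 0.0578; 26 0.0566; 34 0.0817; 42 0.0865; 50 0.0864; 58 0.0863; 66 0.0567; 74 0.0568; 82 0.0569; 90 0.0557; 98 0.0556; 106 0.0564; 114 0.0563; 122 0.0562; 130 0.0573; 138 0.0586; 146 0.0592; 154 0.0562;
```

View pics/crop3.png

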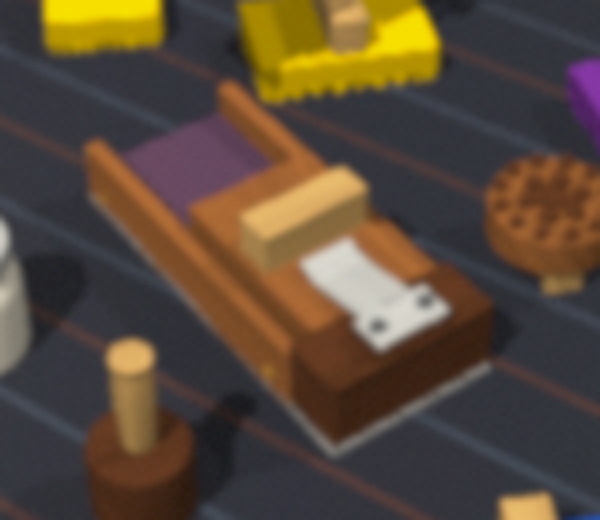

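View pics/crop4.png

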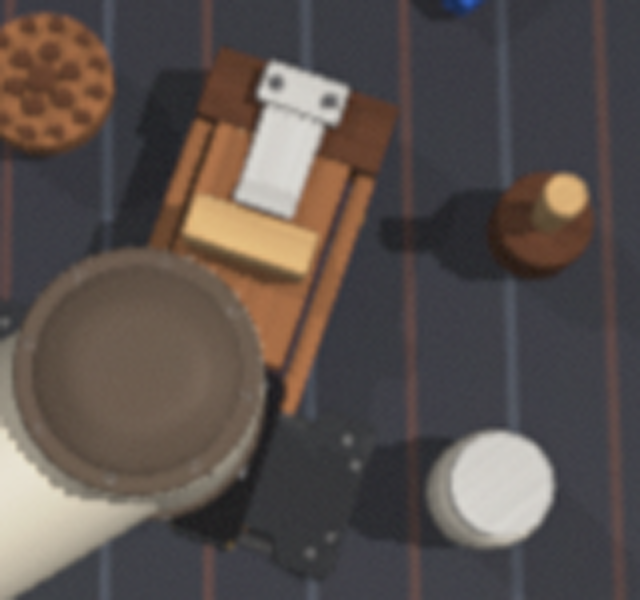

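The block is home: its front is flush with the dark end block under the leaf, at crop4 (290,150). Its rear edge is 99.8 mm from the open end (100 mm expected), it lies level at 56 mm, and the neighbours haven't moved.

```bash
python3 -c "
from station import *
print(finish_job())"
```

```text
the job is handed in; nothing more can be done
None
```

The printing block is home against the end stop, held down under the leaf spring alone with the hand clear and nothing else moved; I handed the job in after about 12 s of robot time.

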